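# Match the hinge leaves at the jamb and hold them for the pin

### The arm

A 7-joint arm with a two-finger parallel gripper is mounted at the origin on the work surface; the furniture and walls round the work are solid. World frame = base frame: x ahead of the robot, y to its left, z up, the work surface at z = 0. Lengths are in m, angles in rad, forces in N, time in s.
With the tool pointing down it reaches from about 0.35 to 0.775 m from the base axis. Payload 3.1 kg.
Tool frame: the origin (TCP) lies at the very end of the fingers, on their centre line; the grasp point (between the pads) lies pinch_z behind it (pinch_z is the distance from the TCP to the grasp point, in m); z points along the fingers, y is the line along which they close (so a half turn about z gives the same grasp; the last joint's range is limited). The gripper opens to 85 mm and grips with 20 to 120 N. Pads are 22 mm wide; open, the fingers measure 114 mm over their backs; the gripper's body (76 mm by 85 mm) begins 54 mm behind the grasp point. The pads swing forward as they close: fully open they stand 13 mm farther back than shut.
Start: joints at [1.166, 0.311, 0.014, 1.512, -0.004, 1.319, -0.027], TCP at [0.195, -0.514, 0.231] pointing down, gripper open.
Joint ranges: [-2.7, 2.7], [-0.3, 1.91], [-1.27, 1.3], [0.12, 2.57], [-1.44, 4.58], [0.2, 2.03], [-3.05, 3.05]. Speed limits (rad/s): [2.79, 2.79, 3.14, 3.14, 3.14, 3.14, 3.14].

### API

Orientations are given as a unit quaternion [x, y, z, w].
In Python, from plant import * gives the robot as it stands.
- The arm moves only by the tool servo_tool, never from a script. Its argument "commands" is text: rows parted by semicolons, each of 5 numbers parted by spaces: the closure, from 0 (fully open) to 1 (shut), then the shift along the tool's x, y, z in cm, then the turn about the tool's z in degrees. In form: gripper tx ty tz twist; .... A call has 1 to 10 rows; each row is the pose to reach, as a shift and turn from the pose commanded when the call began, along the tool's axes at that moment; what a row does not reach only later rows make up. A row lasts 1/12 s, in which the tool goes at most 41.7 mm and 7.16 degrees, less where a joint would pass 70% of its speed; a pose out of reach is approached as far as the arm can. A call with a gripper value outside its range is refused whole. The fingers move at their own pace and stop on an object; "squeeze" is the grip in N (left out, the last holds). Time passes only in rows, so rows that repeat a pose let the fingers close. It gives the time, the measured TCP pose, the force, the opening and the grip force at its end, in the units of the state.
- get_obs(): the state, without advancing time (a new reading comes with each control period).
- grab_frame(name): name is "scene" or "top" or "wrist"; returns a dict with "frame" (384x512x3 uint8, red, green, blue), "depth" (384x512 float32, m along the optical axis (not along the pixel's ray), 0 where there is no reading), "mtx" (3x3 intrinsics, pixels), "R" (3x3) and "t" (3): a world point X has camera coordinates R X + t; the wrist camera has in their place "tool_from_camera" (4x4, takes a point from camera to tool coordinates, whose origin is the TCP and whose axes are the flange's). Camera axes: x right, y down, z forward; pixel columns grow to the right and rows downward; lengths in m; the calibration is good to about 2 mm. A picture is of the moment at which its call begins: read the wrist's pose just before it.
- close_job(): hands the job in; it is judged then, once.
The state is a dict: "t": time; "joint_positions": joint angles; "dq": joint speeds; "joint_torque": joint torques, N m; "tcp_pos": TCP position; "eef_rot": TCP orientation; "contact_force": force on the tool from outside, world axes, zero at the start; "ft_torque": the same for the moment, N m; "finger_gap": finger opening in m; "gripper_force": force on a finger pad.
Only numpy, scipy, OpenCV 4.12 (cv2) and the standard library are available. Lean on these libraries where they do the work, as an engineer would, in place of code of your own. Each camera call takes 0.05 s, during which the arm holds its last target. There are 200 camera calls.

### The job

Two short wooden stiles stand on the table; pick up the one whose hinge leaf has a single knuckle in the middle, bring it upright to the fixed jamb block and put its knuckle midway between the two knuckles of the jamb's leaf, with the holes in line so that a hinge pin could be pushed through. Finish while still holding it there in the gripper, clear of the table and not pushed hard against the jamb. Leave the other stile, with two knuckles, standing where it is.

Things in the scene. Friction and masses are not known exactly. Their poses are not given: they have to be found in the camera images.
- single_stile_center (a point): Centre (45 mm up) of the loose stile to use: pale wooden block standing upright, 24 mm thick (x), 70 mm long (y), 90 mm high (z), about 140 g. Its +x face bears a steel hinge leaf, a plate 3 mm thick, 66 mm long, 5 to 41 mm above the foot, with one knuckle in the middle. Grip it across the 24 mm thickness near the top; above 41 mm both faces are bare.
- single_stile_hole (a point): Centre of the hole in that stile's knuckle, a tube 24 mm long, 18 mm across, hole 10 mm, its axis along y. It lies 27 mm along +x from the stile's middle plane (15 mm off its +x face), at mid-length, 14 mm above the foot (31 mm below single_stile_center). Axes as the stile's.
- double_stile_center (a point): Centre (45 mm up) of the other loose stile, to be left alone: the same block, but its leaf has two knuckles, 18 mm long each, near its ends with a gap between. The two stiles may stand in either place.
- jamb: Fixed jamb; origin under the centre of its base, a plywood board 70 x 150 x 12 mm. Wooden upright 30 mm thick (x), 130 mm long (y), top 115 mm above the table. On its -x face (toward the robot) a steel leaf, 3 mm thick, 70 mm long, 69 to 109 mm above the table, with two knuckles 18 mm long, 18 mm across, holes 10 mm.
- jamb_hole (a point): Point on the jamb's hinge axis (along y) midway between its knuckles, 100 mm above the table, 15 mm in front of the upright. The gap of 30 mm leaves the 24 mm knuckle 3 mm at each end; it is open in front, above and below and carries nothing. With holes in line the stile's middle plane is 27 mm in front (-x) of the axis, its foot 86 mm above the table.

How it is judged:
On the way:
1. the stile with the single knuckle is held in the gripper with its foot at least 30 mm above the table (height (world z) of single_stile_center above 0.075 m and contact force between the fingers and single_stile above 2 N), for 0.2 s.
At the end, for the whole second after the job is handed in: Gripped (over 2 N), still (under 20 mm/s), upright within 0.17 rad; hole within 3 mm of the jamb hinge axis fore-and-aft and in height, 3.5 mm along it, axes parallel within 0.09 rad; under 8 N on the jamb; the other stile within 20 mm of its start (x of single_stile_hole in the frame of jamb_hole between -0.003 and 0.003 m and z of single_stile_hole in the frame of jamb_hole between -0.003 and 0.003 m and y of single_stile_hole in the frame of jamb_hole between -0.0035 and 0.0035 m and angle between the y axis of single_stile_hole and the y axis of jamb_hole, either way round below 0.09 rad and angle between single_stile_center's own z axis and vertical below 0.17 rad and contact force between the fingers and single_stile above 2 N and contact force between single_stile and jamb below 8 N and linear speed of single_stile below 0.02 m/s and distance of double_stile_center from where it was at the start of the episode below 0.02 m); the arm keeps its last pose, push and grip.
It fails at once if the other stile is moved more than 20 mm or knocked over (distance of double_stile_center from where it was at the start of the episode above 0.02 m).
It fails at once if the stile is driven hard into the jamb (over 40 N) (contact force between single_stile and jamb above 40 N).
It also fails if it takes over 35 s, if anything falls off the work surface, if the arm or the gripper's body presses on something with over 40 N, if the wrist force passes 120 N, or if a joint passes its speed limit or range.

## Working session

There is one attempt and no reset: what is moved stays moved. The work goes in short steps, Python scripts to look and compute and a tool call to move; the robot and the scene stay as the last step left them, time stands still between calls to the robot, and variables do not carry over. Pictures are saved under pics/ and viewed, at most 10 in all, crops included, and the job is handed in when it is done.

Besides the shell and the picture viewer there is one more tool, called after "Call:" as a command line: name --argument value ..., lists and objects as JSON in quotes. servo_tool: Moves the arm, as the interface text tells. Its arguments: {"type":"object","properties":{"commands":{"type":"string"},"squeeze":{"type":"number"}},"required":["commands"]}

```bash
ls; mkdir -p pics; python3 - <<'E'
from plant import *
import cv2,numpy as np,pickle
o=get_obs();print(o)
fs={n:grab_frame(n) for n in("scene","top")}
pickle.dump(fs,open('f0.pkl','wb'))
for n,f in fs.items():
    print(n,f['mtx'].tolist(),f['R'].round(3).tolist(),f['t'])
cv2.imwrite('pics/a.png',cv2.resize(np.vstack([fs['scene']['frame'],fs['top']['frame']])[:,:,::-1],(400,600)))
cv2.imwrite('pics/top.png',fs['top']['frame'][:,:,::-1])
cv2.imwrite('pics/scene.png',fs['scene']['frame'][:,:,::-1])
E
```

```text
pics
{'t': 0.0, 'joint_positions': array([ 1.16629097,  0.31174138,  0.01400663,  1.51311923, -0.00437758,
        1.31917615, -0.02719354]), 'dq': array([-0.0004716 , -0.00133579, -0.00031341, -0.00145834,  0.00050542,
        0.00044086, -0.00180681]), 'joint_torque': array([-3.29649481e-05, -3.79919386e+01,  1.45602040e-01, -2.30593425e+01,
        1.19621991e-02,  1.37243196e-02,  8.02573794e-06]), 'tcp_pos': array([ 0.19492345, -0.51349769,  0.23018739]), 'eef_rot': array([ 9.83584154e-01,  1.80445990e-01, -2.78689476e-04, -1.17427700e-03]), 'contact_force': array([-0.24311125, -0.08928342, -0.11323801]), 'ft_torque': array([-0.03918368,  0.00940029, -0.02413648]), 'gripper_force': 0.0, 'finger_gap': 0.08523133794630278}
scene [[449.98180448208103, 0.0, 261.62573170803404], [0.0, 449.98180448208103, 185.64457414467594], [0.0, 0.0, 1.0]] [[0.257, 0.966, 0.007], [0.822, -0.214, -0.527], [-0.508, 0.141, -0.85]] [-0.06422021 -0.39826298  1.22263629]
top [[422.2823727452492, 0.0, 255.18298953832308], [0.0, 422.2823727452492, 190.37822965805773], [0.0, 0.0, 1.0]] [[-0.016, -1.0, -0.003], [-0.988, 0.016, -0.155], [0.155, 0.0, -0.988]] [-0.10473238  0.55042673  0.85839505]
```

View pics/top.png

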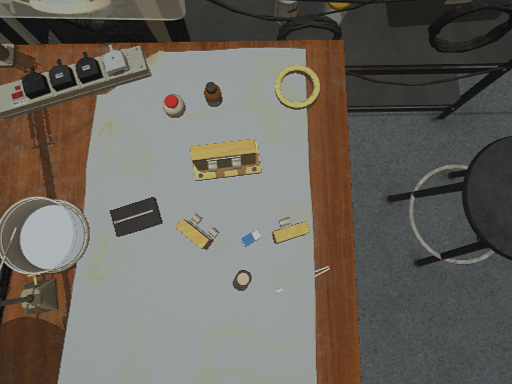

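View pics/scene.png

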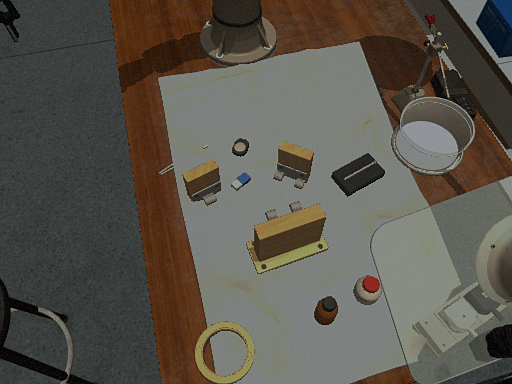

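The top view shows the single-knuckle stile at (290,232), with its knuckle at (284,222). The double-knuckle stile is at (195,233) and the jamb at (225,160), with its knuckles facing down in the image. Next I'll measure the top faces.

```bash
cat > h.py <<'E'
import numpy as np,cv2
def pts(f,R=None,t=None):
    R=f['R'] if R is None else R; t=f['t'] if t is None else t
    h,w=f['depth'].shape; u,v=np.meshgrid(np.arange(w),np.arange(h))
    r=np.dstack([u,v,np.ones_like(u)])@np.linalg.inv(f['mtx']).T
    return (r*f['depth'][...,None]-t)@R      # R^T(X-t)
def cast(f,uv,z,R=None,t=None):
    R=f['R'] if R is None else R; t=f['t'] if t is None else t
    uv=np.atleast_2d(uv).astype(float)
    d=np.c_[uv,np.ones(len(uv))]@np.linalg.inv(f['mtx']).T@R; c=-R.T@t
    return c+d*((z-c[2])/d[:,2])[:,None]
def wood(f):
    h=cv2.cvtColor(f['frame'],cv2.COLOR_RGB2HSV)
    return (h[...,0]>10)&(h[...,0]<35)&(h[...,1]>80)&(h[...,2]>80)
def rect(P):
    (c,s,a)=cv2.minAreaRect((P[:,:2]*1000).astype(np.float32))
    if s[0]<s[1]: a+=90; s=s[::-1]     # a: direction of the long side
    return np.array(c)/1000,np.array(s),(a+90)%180-90
def toprect(f,z,x0,x1,y0,y1,R=None,t=None,tol=.012):
    P=pts(f,R,t)
    m=wood(f)&(abs(P[...,2]-z)<tol)&(P[...,0]>x0)&(P[...,0]<x1)&(P[...,1]>y0)&(P[...,1]<y1)
    m=cv2.morphologyEx(m.astype(np.uint8),cv2.MORPH_OPEN,np.ones((3,3)))
    n,l,s,_=cv2.connectedComponentsWithStats(m); out=[]
    for i in range(1,n):
        if s[i,4]>60:
            v,u=np.nonzero(l==i); q=cast(f,np.c_[u,v],z,R,t); c,sz,a=rect(q)
            out.append((s[i,4],c.round(4),sz.round(1),round(a,1),P[l==i][:,2].mean().round(4)))
    return out
E
python3 - <<'E'
import pickle
from h import *
fs=pickle.load(open('f0.pkl','rb'))
for n in fs:
    print(n,cast(fs[n],[[284,222],[225,160]],.05) if n=='top' else '')
    for z in(.09,.115): print(z,*toprect(fs[n],z,.3,.8,-.4,.4),sep='\n ')
E
```

```text
scene 
0.09
 (np.int32(321), array([0.4576, 0.016 ]), array([69.6, 23.8]), 50.9, np.float64(0.0896))
 (np.int32(356), array([ 0.4576, -0.1816]), array([69.3, 24.2]), -72.7, np.float64(0.0896))
0.115
 (np.int32(1055), array([ 0.6222, -0.0474]), array([129.1,  30.6]), -83.8, np.float64(0.1147))
top [[ 0.47963548 -0.1727075   0.05      ]
 [ 0.61445439 -0.04988364  0.05      ]]
0.09
 (np.int32(411), array([0.4572, 0.0138]), array([69.4, 24. ]), 50.9, np.float64(0.0905))
 (np.int32(413), array([ 0.4569, -0.1833]), array([69.5, 23.4]), -73.3, np.float64(0.0904))
0.115
 (np.int32(938), array([ 0.6214, -0.0498]), array([129.4,  29.6]), -83.8, np.float64(0.1152))
```

```bash
cat >> h.py <<'E'
from scipy.spatial.transform import Rotation as Ro
def go(o,target,yaw_y):
    "shift in cm in tool axes and twist in deg to bring the TCP to target, tool y to heading yaw_y (deg)"
    M=Ro.from_quat(o['eef_rot']).as_matrix()
    s=M.T@(np.array(target)-o['tcp_pos'])*100
    y=M[:,1]; h=np.degrees(np.arctan2(y[1],y[0])); d=(h-yaw_y+90)%180-90
    print('shift',s.round(2),'twist',round(d,2),'heading',round(h,2),'tilt',np.degrees(np.arccos(-M[2,2])).round(2))
E
python3 - <<'E'
from plant import *
from h import *
import plant
try: print('pinch_z',pinch_z)
except NameError: print([k for k in dir(plant) if k[0]!='_'])
go(get_obs(),[.457,-.1825,.23],17)
E
```

```text
pinch_z 0.0187
shift [ 36.25 -21.65   0.07] twist -86.21 heading -69.21 tilt 0.12
```

Call:
servo_tool --commands "0 36.2 -21.6 0 -86;0 36.2 -21.6 0 -86;0 36.2 -21.6 0 -86;0 36.2 -21.6 0 -86;0 36.2 -21.6 0 -86;0 36.2 -21.6 0 -86;0 36.2 -21.6 0 -86;0 36.2 -21.6 0 -86;0 36.2 -21.6 0 -86;0 36.2 -21.6 0 -86" --squeeze 40

```text
t: 0.93
tcp_pos: [0.4544, -0.1858, 0.2311]
eef_rot: [0.69, 0.724, -0.0, -0.0]
contact_force: [0.9, -0.9, -0.3]
finger_gap: 0.0853
gripper_force: 0.0
```

```bash
python3 - <<'E'
from plant import *
from h import *
o=get_obs();print(o['t'],o['tcp_pos'],o['joint_positions'].round(2))
go(o,[.457,-.1825,.23],17)
E
```

```text
0.9333 [ 0.4544386  -0.18579556  0.23109457] [ 0.71  0.22 -0.42  1.65  0.09  1.29  0.31]
shift [0.32 0.27 0.11] twist -14.25 heading 2.75 tilt 0.03
```

Call:
servo_tool --commands "0 0.3 0.3 0 -14.2;0 0.3 0.3 0 -14.2;0 0.3 0.3 0 -14.2;0 0.3 0.3 0 -14.2;0 0.3 0.3 0 -14.2"

```text
t: 1.35
tcp_pos: [0.4562, -0.1852, 0.231]
eef_rot: [0.599, 0.801, -0.0, -0.0]
contact_force: [0.2, -0.0, -0.0]
finger_gap: 0.085
gripper_force: 0.0
```

```bash
cat >> h.py <<'E'
def wristpose(o,f):
    T=np.eye(4); T[:3,:3]=Ro.from_quat(o['eef_rot']).as_matrix(); T[:3,3]=o['tcp_pos']
    C=np.linalg.inv(T@f['tool_from_camera']); return C[:3,:3],C[:3,3]
E
python3 - <<'E'
from plant import *
from h import *
o=get_obs(); f=grab_frame('wrist'); R,t=wristpose(o,f)
print(o['t'],o['tcp_pos'],'cam',-R.T@t)
for z in(.09,.115): print(z,*toprect(f,z,.3,.8,-.4,.4,R,t),sep='\n ')
cv2.imwrite('pics/w1.png',f['frame'][:,:,::-1])
go(o,[.457,-.1825,.23],17)
E
```

```text
1.35 [ 0.45619608 -0.18524402  0.23096768] cam [ 0.43561243 -0.11705202  0.37419891]
0.09
 (np.int32(1618), array([ 0.4562, -0.1815]), array([70.5, 23.6]), -73.7, np.float64(0.0904))
0.115
 (np.int32(4572), array([ 0.6203, -0.0484]), array([127.5,  30.8]), -83.9, np.float64(0.1156))
shift [0.24 0.15 0.1 ] twist -0.64 heading 16.36 tilt 0.05
```

View pics/w1.png

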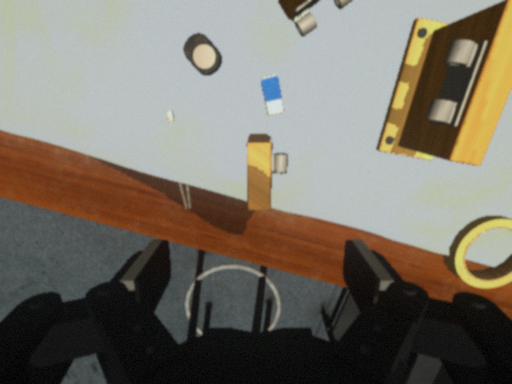

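The wrist view shows the stile block at (260,172), with its single knuckle at (281,163). The jamb knuckles are at (462,52) and (443,110). The stile sits about where the other views put it, so I'll go down and grip.

Call:
servo_tool --commands "0 0.3 0.1 4 -0.4;0 0.3 0.1 8 -0.4;0 0.3 0.1 12 -0.4;0 0.3 0.1 15 -0.4;0 0.3 0.1 17 -0.4;0 0.3 0.1 18 -0.4;0 0.3 0.1 18.1 -0.4;0 0.3 0.1 18.1 -0.4;0 0.3 0.1 18.1 -0.4"

```text
t: 2.15
tcp_pos: [0.4584, -0.182, 0.0519]
eef_rot: [0.595, 0.804, 0.0, 0.002]
contact_force: [-0.6, 0.6, 0.6]
finger_gap: 0.0851
gripper_force: 0.0
```

Call:
servo_tool --commands "1 0 0 0 0;1 0 0 0 0;1 0 0 0 0;1 0 0 0 0;1 0 0 0 0;1 0 0 0 0;1 0 0 0 0;1 0 0 0 0" --squeeze 50

```text
t: 2.82
tcp_pos: [0.4574, -0.1815, 0.0507]
eef_rot: [0.595, 0.804, 0.0, 0.001]
contact_force: [-0.7, -0.5, 3.2]
finger_gap: 0.0234
gripper_force: 49.9
```

Call:
servo_tool --commands "1 0 0 -2 0;1 0 0 -4 0;1 0 0 -6 0;1 0 0 -8 0;1 0 0 -10 0;1 0 0 -10.5 0;1 0 0 -10.5 0;1 0 0 -10.5 0"

```text
t: 3.48
tcp_pos: [0.4561, -0.1811, 0.1542]
eef_rot: [0.595, 0.804, -0.0, -0.001]
contact_force: [1.2, -0.2, -2.1]
finger_gap: 0.0234
gripper_force: 49.6
```

```bash
python3 - <<'E'
from plant import *
from h import *
o=get_obs(); print(o['tcp_pos'],o['gripper_force']); go(o,[.505,-.061,.155],6.2)
E
```

```text
[ 0.45610635 -0.18113522  0.15421395] 49.593350887298584
shift [10.06  8.19 -0.08] twist 10.81 heading 17.01 tilt 0.11
```

Call:
servo_tool --commands "1 2 1.6 0 2;1 4 3.2 0 4;1 6 4.8 0 6;1 8 6.4 0 8;1 10 8.2 0 10.8;1 10 8.2 0 10.8;1 10 8.2 0 10.8;1 10 8.2 0 10.8;1 10 8.2 0 10.8"

```text
t: 4.23
tcp_pos: [0.5049, -0.0633, 0.154]
eef_rot: [0.668, 0.744, -0.001, -0.001]
contact_force: [-0.0, -0.4, -1.7]
finger_gap: 0.0236
gripper_force: 49.5
```

```bash
python3 - <<'E'
from plant import *
from h import *
import pickle
o=get_obs(); D={'o':o}
D['o']=o; D['wrist']=grab_frame('wrist')
for n in('top','scene'): D[n]=grab_frame(n)
pickle.dump(D,open('f1.pkl','wb'))
R,t=wristpose(o,D['wrist'])
print(o['tcp_pos'],o['gripper_force']); go(o,[.505,-.061,.155],6.2)
zt=o['tcp_pos'][2]+.04
print('stile top?',toprect(D['wrist'],zt,.3,.8,-.4,.4,R,t))
for n in D: 
  if n!='o':
    print(n,toprect(D[n],.115,.5,.8,-.4,.4,*((R,t) if n=='wrist' else (None,None))))
I=[cv2.resize(D[n]['frame'][a:b,c:d],(400,300)) for n,(a,b,c,d) in {'wrist':(0,384,0,512),'top':(110,260,155,355),'scene':(110,290,180,420)}.items()]
cv2.imwrite('pics/b.png',np.vstack([np.hstack(I[:2]),np.hstack([I[2],I[2]*0])])[:,:,::-1])
E
```

```text
[ 0.50492748 -0.06326025  0.15403669] 49.52910840511322
shift [ 0.22  0.03 -0.1 ] twist -0.1 heading 6.1 tilt 0.16
stile top? [(np.int32(7439), array([ 0.5034, -0.0551]), array([59.6, 23.4]), -83.9, np.float64(0.1935))]
wrist [(np.int32(8506), array([ 0.6202, -0.0472]), array([128.9,  30.4]), -83.9, np.float64(0.1155)), (np.int32(100), array([ 0.5055, -0.0293]), array([10.8,  3.2]), 6.1, np.float64(0.1176))]
top []
scene [(np.int32(1066), array([ 0.6226, -0.0473]), array([129.2,  30.5]), -84.2, np.float64(0.1147))]
```

View pics/b.png

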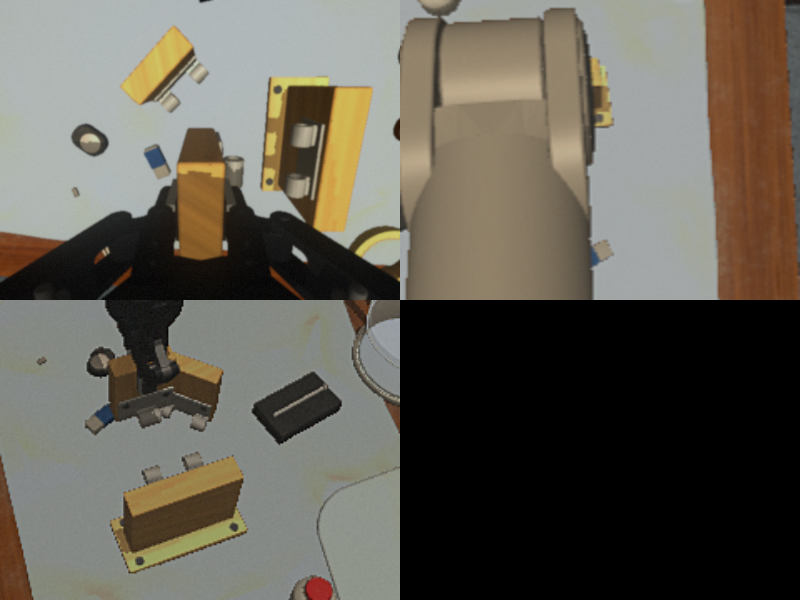

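The wrist view shows the stile held upright and level with the jamb, about 6 cm in front of it. In the 400-px panel its knuckle is at (234,170) and the jamb's are at (302,135) and (297,185). I'll measure everything in this one wrist view so its bias cancels.

```bash
python3 - <<'E'
import pickle
from h import *
D=pickle.load(open('f1.pkl','rb')); o=D['o']; f=D['wrist']; R,t=wristpose(o,f)
P=pts(f,R,t); hsv=cv2.cvtColor(f['frame'],cv2.COLOR_RGB2HSV)
a=np.radians(6.1); ax=np.array([np.cos(a),np.sin(a)]); ay=np.array([-ax[1],ax[0]]); o0=o['tcp_pos'][:2]
L=np.dstack([(P[...,:2]-o0)@ax,(P[...,:2]-o0)@ay,P[...,2]])*1000   # mm, stile axes about the TCP
def show(n,m,zc=None):
    m=cv2.morphologyEx(m.astype(np.uint8),cv2.MORPH_OPEN,np.ones((3,3)))
    k,l,s,_=cv2.connectedComponentsWithStats(m)
    for i in range(1,k):
        if s[i,4]>80:
            q=L[l==i]; p=np.percentile(q,[1,50,99],axis=0).round(1)
            print(n,s[i].tolist(),'x',p[:,0],'y',p[:,1],'z',p[:,2])
w=wood(f)
show('stiletop',w&(abs(L[...,2]-193.5)<2.5)&(abs(L[...,0])<40))
show('jambtop',w&(abs(L[...,2]-115.5)<4)&(L[...,0]>60)&(L[...,0]<160))
g=(hsv[...,1]<60)&(hsv[...,2]>60)
show('jambknuckle',g&(L[...,2]>98)&(L[...,2]<116)&(L[...,0]>60)&(L[...,0]<98))
show('heldknuckle',g&(L[...,2]>98)&(L[...,2]<122)&(L[...,0]>14)&(L[...,0]<45)&(abs(L[...,1])<25))
show('leaf',g&(L[...,2]>98)&(L[...,2]<116)&(L[...,0]>94)&(L[...,0]<106))
E
```

```text
stiletop [226, 206, 62, 127, 7152] x [-12.1  -0.5  10.8] y [-20.   10.1  34.1] z [192.  193.8 195.1]
jambtop [400, 111, 77, 186, 8502] x [102.2 116.2 131.1] y [-58.5  12.7  67.5] z [113.4 115.6 117.1]
jambknuckle [373, 160, 31, 29, 757] x [78.7 85.8 97.7] y [18.5 27.9 36. ] z [100.5 108.  110.4]
jambknuckle [364, 225, 31, 28, 651] x [78.4 85.2 97.6] y [-28.8 -19.6 -11.8] z [100.9 107.6 110.4]
heldknuckle [288, 200, 23, 6, 119] x [19.4 27.1 33.4] y [ 7.7 10.6 11.4] z [111.4 113.7 121.2]
leaf [398, 159, 9, 28, 168] x [94.2 97.4 99.5] y [18.3 28.  36.3] z [100.5 103.2 106.1]
leaf [406, 160, 9, 38, 157] x [ 98.7 100.1 101.5] y [12.3 24.9 37.4] z [108.  109.5 111.1]
leaf [402, 199, 7, 30, 105] x [ 98.7 100.1 101.5] y [-9.9  0.3 11.2] z [108.3 109.5 110.9]
leaf [389, 226, 8, 23, 128] x [94.1 97.3 99.9] y [-28.8 -19.5 -11.8] z [101.4 103.3 106.1]
```

Call:
servo_tool --commands "1 0.2 0.5 0.8 0;1 0.4 1 1.7 0;1 0.4 1.5 1.7 0;1 0.4 2 1.7 0;1 0.4 2.5 1.7 0;1 0.4 2.5 1.7 0;1 0.4 2.5 1.7 0;1 0.4 2.5 1.7 0"

```text
t: 5.05
tcp_pos: [0.5306, -0.055, 0.1384]
eef_rot: [0.668, 0.744, -0.0, 0.0]
contact_force: [0.0, -0.8, -0.7]
finger_gap: 0.0232
gripper_force: 49.6
```

```bash
python3 - <<'E'
from plant import *
from h import *
import pickle
D=pickle.load(open('f1.pkl','rb')); p=D['o']['tcp_pos']
a=np.radians(6.1); ax=np.array([np.cos(a),np.sin(a)]); ay=np.array([-ax[1],ax[0]])
T=np.r_[p[:2]+.060*ax+.0041*ay, .1368]; print(T); np.save('T.npy',T)
o=get_obs(); print(o['tcp_pos'],o['gripper_force']); go(o,T,6.1)
E
```

```text
[ 0.56415208 -0.05280762  0.1368    ]
[ 0.53056782 -0.05504021  0.13842152] 49.58803117275238
shift [-0.14  3.36  0.16] twist 0.11 heading 6.21 tilt 0.01
```

Call:
servo_tool --commands "1 -0.14 0.4 0.16 0;1 -0.14 0.8 0.16 0;1 -0.14 1.2 0.16 0;1 -0.14 1.6 0.16 0;1 -0.14 2 0.16 0;1 -0.14 2.4 0.16 0;1 -0.14 2.8 0.16 0;1 -0.14 3.1 0.16 0;1 -0.14 3.35 0.16 0;1 -0.14 3.35 0.16 0"

```text
t: 5.88
tcp_pos: [0.5645, -0.0526, 0.1367]
eef_rot: [0.668, 0.744, 0.0, 0.0]
contact_force: [0.5, 0.2, -1.7]
finger_gap: 0.0233
gripper_force: 49.6
```

Call:
servo_tool --commands "1 0 0 0 0;1 0 0 0 0;1 0 0 0 0"

```text
t: 6.13
tcp_pos: [0.5637, -0.0529, 0.1367]
eef_rot: [0.668, 0.744, -0.0, -0.0]
contact_force: [-0.3, 0.8, -1.6]
finger_gap: 0.0234
gripper_force: 49.6
```

```bash
python3 - <<'E'
from plant import *
from h import *
import pickle
D=pickle.load(open('f1.pkl','rb')); T=np.load('T.npy')
o=get_obs(); print(o['tcp_pos'],o['gripper_force'],o['contact_force']); go(o,T,6.1)
f=grab_frame('wrist'); s=grab_frame('scene'); R,t=wristpose(o,f)
P=pts(f,R,t); a=np.radians(6.1); ax=np.array([np.cos(a),np.sin(a)]); ay=np.array([-ax[1],ax[0]])
L=np.dstack([(P[...,:2]-o['tcp_pos'][:2])@ax,(P[...,:2]-o['tcp_pos'][:2])@ay,P[...,2]])*1000
w=wood(f)
for n,m in(('stile',w&(abs(L[...,2]-176.5)<3)&(abs(L[...,0])<25)),('jamb',w&(abs(L[...,2]-115.5)<3)&(L[...,0]>35)&(L[...,0]<75))):
    q=L[cv2.morphologyEx(m.astype(np.uint8),cv2.MORPH_OPEN,np.ones((3,3)))>0]; print(n,np.percentile(q,[1,50,99],axis=0).round(1).T.tolist())
g=(cv2.cvtColor(f['frame'],cv2.COLOR_RGB2HSV)[...,1]<60)&(L[...,2]>97)&(L[...,2]<112)&(L[...,0]>15)&(L[...,0]<37)
k,l,st,_=cv2.connectedComponentsWithStats(cv2.morphologyEx(g.astype(np.uint8),cv2.MORPH_OPEN,np.ones((3,3))))
for i in range(1,k):
    if st[i,4]>60: print('kn',st[i].tolist(),np.percentile(L[l==i],[1,50,99],axis=0).round(1).T.tolist())
I=[cv2.resize(x,(400,400),interpolation=cv2.INTER_CUBIC) for x in(f['frame'][80:280,220:420],s['frame'][180:280,230:330])]
cv2.imwrite('pics/c.png',np.hstack(I)[:,:,::-1])
E
```

```text
[ 0.56373625 -0.052853    0.13668991] 49.588061571121216 [-0.25190331  0.82133566 -1.58979418]
shift [ 0.    0.04 -0.01] twist 0.11 heading 6.21 tilt 0.02
stile [[-12.1, -1.0, 10.6], [-20.1, 10.2, 34.2], [174.6, 176.4, 177.8]]
jamb [[42.8, 56.6, 71.5], [-31.1, 22.0, 63.3], [113.8, 115.6, 117.0]]
kn [290, 173, 28, 30, 767] [[19.8, 27.6, 36.8], [14.4, 23.7, 32.0], [102.5, 108.3, 110.7]]
kn [291, 206, 20, 19, 237] [[21.0, 26.1, 33.0], [0.2, 7.7, 11.5], [105.5, 108.8, 110.2]]
```

View pics/c.png

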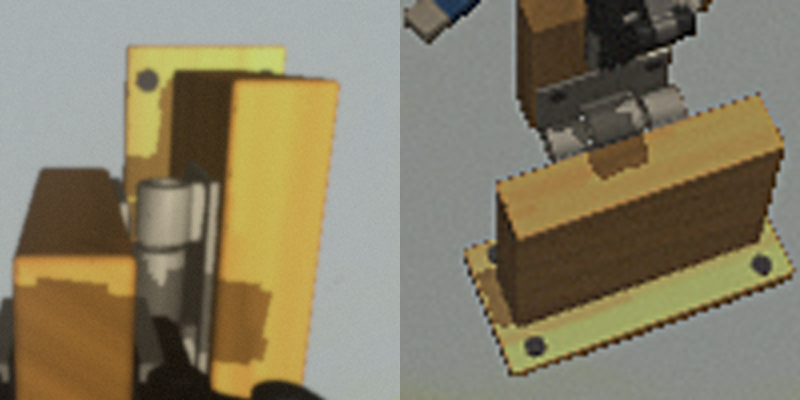

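In the wrist crop the held knuckle at (165,280) lines up with the far jamb knuckle at (163,215), with a thin gap between them. The scene crop shows the knuckles interleaved in one row at (560,140), (610,120) and (660,105). What's left is about 0.6 mm forward.

Call:
servo_tool --commands "1 0 0.06 0 0;1 0 0.06 0 0;1 0 0.06 0 0;1 0 0.06 0 0;1 0 0.06 0 0;1 0 0.06 0 0;1 0 0.06 0 0;1 0 0.06 0 0"

```text
t: 6.9
tcp_pos: [0.5645, -0.0527, 0.1367]
eef_rot: [0.668, 0.744, -0.0, -0.0]
contact_force: [0.3, 0.1, -1.6]
finger_gap: 0.0237
gripper_force: 49.6
```

```bash
python3 - <<'E'
from plant import *
from h import *
o=get_obs(); print(o['tcp_pos'],o['gripper_force'],o['contact_force'],abs(o['dq']).max()); go(o,np.load('T.npy'),6.1)
print(close_job())
E
```

```text
[ 0.5645489  -0.05269142  0.13668199] 49.587804079055786 [ 0.34604854  0.10362509 -1.55494404] 0.0015791147436576814
shift [-0.01 -0.04 -0.01] twist 0.11 heading 6.21 tilt 0.0
the job is handed in; nothing more can be done
None
```

I handed the job in with the single-knuckle stile gripped upright at the jamb. Before a last 0.6 mm forward correction, the wrist camera put its knuckle hole about 1 mm or less from the jamb's hinge axis. Contact force was low, the other stile was not touched, and no verdict has come back.

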